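# Fit the drive cog on the telescope mount's keyed hub

### The job

Fit the brass cog, the one with a keyway slot in its bore, onto the hub of the telescope drive on the desk: turn it so that its slot meets the hub's red key, lower it gently (do not drop it) until it lies flat and fully home on the flange, and let go. Leave the steel cog and the eyepiece where they are.

Things in the scene. Friction and masses are not known exactly. Their poses are not given: they have to be found in the camera images.
- brass_cog: Loose brass cog, 0.4 kg, flat on the desk: disc 92 mm across, 12 mm thick. Origin: centre of its underside, z up. Bore 32 mm, with a keyway slot 18 mm wide along +x, out to 30 mm from the centre; red mark on the rim there. U collar on top, 12 to 36 mm above the underside, open to +x: two flat cheeks 32 mm long, outer faces at y = -23 and +23 mm. Grip them from outside along y.
- drive: Fixed drive unit, black, 124 mm wide. Origin: centre of its underside, on the hub axis, z up. Flange top (the cog's seat) at z 24 mm. Dark hub 24 mm thick to z 56, then a cone to 8 mm at z 76. Red key along +x, 8 mm wide, out to 24 mm from the axis, top at z 54. The cog goes on with its +x along the drive's +x; play 4 mm, 10 degrees. Motor box, 36 mm high, on the +y side, out to 112 mm.
- steel_cog: Bystander: loose steel-grey cog of the same size, with a plain round 32 mm bore, no keyway, no red mark and a collar closed all round. It does not fit over the key. Origin at the centre of its underside. Leave it alone.
- eyepiece: Bystander: loose black telescope eyepiece standing upright, 42 mm across, 54 mm high, with a green band. Origin at the centre of its underside. Leave it alone.
Not all that is in view belongs to the job. There is more than one size of the drive; the job needs the largest.

How it is judged:
By the outcome, as a careful person would: the job done as asked, in the order asked, and still so for the second after the job is handed in, with the robot touching nothing.
It also fails if it takes over 40 s, if anything falls off the work surface, if the arm or the gripper's body presses on something with over 40 N, if the wrist force passes 120 N, or if a joint passes its speed limit or range.

### The arm

A 6-joint arm with a two-finger parallel gripper is mounted at the origin on the work surface. World frame = base frame: x ahead of the robot, y to its left, z up, the work surface at z = 0. Lengths are in m, angles in rad, forces in N, time in s.
With the tool pointing down it reaches from about 0.4 to 0.825 m from the base axis. Payload 7 kg.
Tool frame: the origin (TCP) lies at the very end of the fingers, on their centre line; the grasp point (between the pads) lies 19 mm behind it; z points along the fingers, y is the line along which they close (so a half turn about z gives the same grasp; the last joint's range is limited). The gripper opens to 88 mm and grips with 3 to 60 N. Pads are 19 mm wide; open, the fingers measure 130 mm over their backs; the gripper's body (78 mm by 193 mm) begins 47 mm behind the grasp point.
Start: joints at [-0.835, 0.359, 0.012, 0, -1.224, -0.288], TCP at [0.292, -0.608, 0.227] pointing down, gripper open.
Joint ranges: [-3.07, 3.07], [-1.43, 2.12], [-1.02, 1.25], [-3.03, 1.67], [-3.05, -0], [-3.03, 3.03]. Speed limits (rad/s): [2.39, 2.39, 3.01, 3.14, 3.14, 3.14].

### API

Orientations are given as [roll, pitch, yaw] about the fixed x, y, z axes, in that order (R = Rz(yaw) Ry(pitch) Rx(roll)).
In Python, from station import arm gives the robot as it stands. The module is installed in compiled form; this text tells all that it offers.
- The arm moves only by the shell command python3 -m crank 'ROWS' [FORCE]. ROWS is JSON, a list of rows, each an object of numbers: "dx", "dy", "dz": the shift along the world's x, y, z in m; "twist": the turn about the world's z in degrees; "grip": the opening, from -1 (shut) to 1 (fully open). A call has exactly 5 rows; each row is the pose to reach, as a shift and turn from the pose commanded when the call began; what a row does not reach only later rows make up. A row lasts 1/12 s, in which the tool goes at most 41.7 mm and 7.16 degrees, less where a joint would pass 70% of its speed; a pose out of reach is approached as far as the arm can. A call with a gripper value outside its range is refused whole. The fingers move at their own pace and stop on an object; FORCE is the grip in N (left out, the last holds). Time passes only in rows, so rows that repeat a pose let the fingers close, or fill a call up. It gives the time, the measured TCP pose, the force, the opening and the grip force at its end, in the units of the state.
- arm.get_state(): the state, without advancing time (a new reading comes with each control period).
- arm.grab_frame(name): name is "scene" or "top" or "wrist"; returns the picture (480x640x3 uint8, red, green, blue); there is no depth.
- arm.get_calibration(name): a dict with "fx", "fy", "cx", "cy" (pixels), "k1" (the pictures are not rectified: a ray, as slopes to the right and down, at radius r is drawn at 1 + k1 r^2 times it, then the intrinsics apply), "cam_to_world" (4x4, takes a point from camera to world coordinates); the wrist camera has in their place "tool_from_camera" (4x4, takes a point from camera to tool coordinates, whose origin is the TCP and whose axes are the flange's). Camera axes: x right, y down, z forward; pixel columns grow to the right and rows downward; lengths in m; the calibration is good to about 2 mm. A picture is of the moment at which its call begins: read the wrist's pose just before it. get_calibration takes no time and is no camera call.
- arm.job_done(): hands the job in; it is judged then, once.
The state is a dict: "t": time; "q": joint angles; "qd": joint speeds; "joint_efforts": joint torques, N m; "eef_pos": TCP position; "ee_rot": TCP orientation; "force": force on the tool from outside, world axes, zero at the start; "moment": the same for the moment, N m; "width": finger opening in m; "gripper_force": force on a finger pad.
Only numpy, scipy, OpenCV 4.12 (cv2) and the standard library are available. Lean on these libraries where they do the work, as an engineer would, in place of code of your own. Each camera call takes 0.05 s, during which the arm holds its last target. There are 200 camera calls.

## Working session

There is one attempt and no reset: what is moved stays moved. The work goes in short steps, Python scripts to look and compute and a shell command to move; the robot and the scene stay as the last step left them, time stands still between calls to the robot, and variables do not carry over. Pictures are saved under pics/ and viewed, at most 10 in all, crops included, and the job is handed in when it is done.

```bash
mkdir -p pics; cat > h.py <<'E'
import numpy as np, cv2
from station import arm
def ray(name,u,v,st=None):
    c=arm.get_calibration(name); d=np.array([(u-c['cx'])/c['fx'],(v-c['cy'])/c['fy']]); s=d.copy()
    for _ in range(20): s=d/(1+c['k1']*(s@s))
    if 'cam_to_world' in c: T=np.array(c['cam_to_world'])
    else:
        from scipy.spatial.transform import Rotation as R
        st=st or arm.get_state(); W=np.eye(4); W[:3,:3]=R.from_euler('xyz',st['ee_rot']).as_matrix(); W[:3,3]=st['eef_pos']
        T=W@np.array(c['tool_from_camera'])
    return T[:3,3],T[:3,:3]@np.array([s[0],s[1],1])
def onz(name,u,v,z,st=None):
    o,d=ray(name,u,v,st); return (o+d*(z-o[2])/d[2])[:2]
def save(name,f): 
    im=arm.grab_frame(name); cv2.imwrite(f,im[...,::-1]); return im
E
python3 - <<'E'
from h import *
save('top','pics/top.png');save('scene','pics/scene.png')
s=arm.get_state();print(s['t'],s['eef_pos'],s['ee_rot'],s['width'])
E
```

```text
0.1 [ 0.29205252 -0.60807286  0.22571219] [ 3.14012083e+00 -1.25979192e-04 -2.69391056e+00] 0.08762155468159942
```

View pics/top.png

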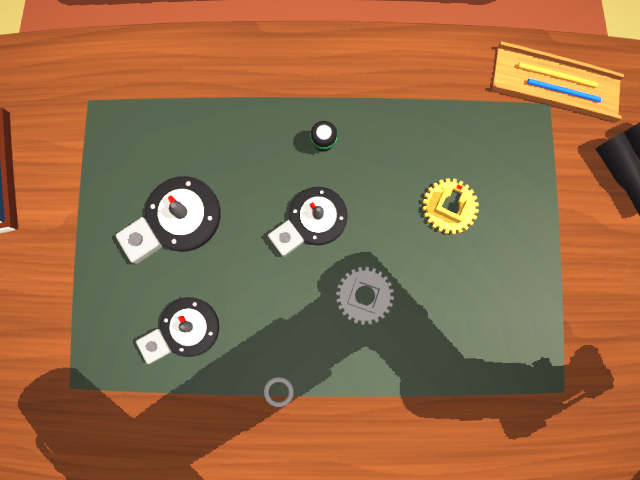

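View pics/scene.png

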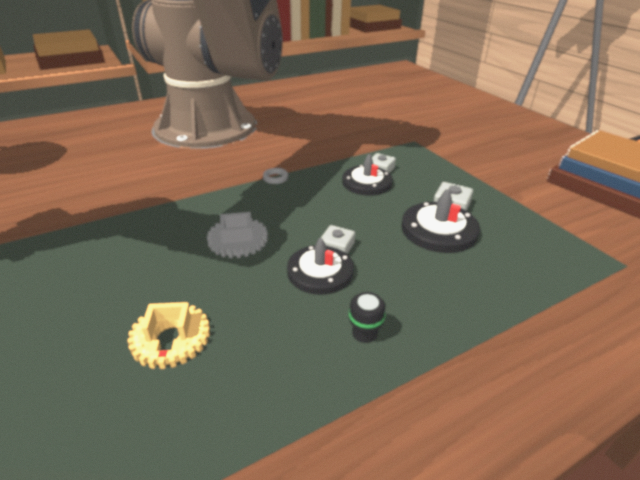

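The top view shows these candidates:
- **Cogs:** brass at (450,207) with a red mark at (459,187), and steel at (365,295), which is plain and so not wanted.
- **Drives:** (182,213) is clearly the largest, against (318,215) and (188,327).
- **Others:** the eyepiece is at (323,135), and the ring at (279,392) isn't part of the job.

I choose the brass cog and the drive at (182,213).

```bash
cat > m.py <<'E'
from h import *
im=cv2.imread('pics/top.png'); hsv=cv2.cvtColor(im,cv2.COLOR_BGR2HSV)
def blob(m,box):
    x0,y0,x1,y1=box; k=np.zeros_like(m); k[y0:y1,x0:x1]=m[y0:y1,x0:x1]
    cs=cv2.findContours(k,cv2.RETR_EXTERNAL,cv2.CHAIN_APPROX_NONE)[0]; return max(cs,key=cv2.contourArea)
red=cv2.inRange(hsv,(0,150,120),(6,255,255))|cv2.inRange(hsv,(174,150,120),(180,255,255))
yel=cv2.inRange(hsv,(15,80,80),(35,255,255))
wht=cv2.inRange(hsv,(0,0,180),(180,40,255))
blk=cv2.inRange(hsv,(0,0,0),(180,60,75))
cen=lambda c: np.array(cv2.minEnclosingCircle(c)[0])
def mom(c): M=cv2.moments(c); return np.array([M['m10'],M['m01']])/M['m00']
c=blob(yel,(410,170,490,245)); (cu,r)=cv2.minEnclosingCircle(c); rm=mom(blob(red,(445,175,475,200)))
p=onz('top',*cu,.012); q=onz('top',*rm,.012)
print('cog',cu,r,p,'mark',rm,q,'yaw',np.degrees(np.arctan2(*(q-p)[::-1])),np.hypot(*(q-p)))
for n,b in (('big',(150,170,225,255)),('mid',(290,185,350,250)),('sm',(160,295,222,360))):
    w=blob(wht,b); e=cv2.fitEllipse(cv2.convexHull(w)); rr=mom(blob(red,b)); a=onz('top',*e[0],.024); k=onz('top',*rr,.050)
    print(n,e,a,'key',rr,k,np.degrees(np.arctan2(*(k-a)[::-1])),np.hypot(*(k-a)), 'seat d',[np.hypot(*(onz('top',e[0][0]+s/2,e[0][1],.024)-onz('top',e[0][0]-s/2,e[0][1],.024))) for s in e[1]])
mb=blob(wht,(110,215,160,268)); print('motor',mom(mb),onz('top',*mom(mb),.036))
print('steel',onz('top',365,295,.012),'eye',onz('top',323,135,.05))
a=cv2.resize(im[165:260,110:225],None,fx=3.3,fy=4,interpolation=2); b=cv2.resize(im[160:255,400:500],None,fx=4,fy=4,interpolation=2)
cv2.imwrite('pics/crop.png',np.hstack([a[:380],b]))
E
python3 m.py
```

```text
cog (450.17926025390625, 205.8207550048828) 28.687536239624023 [ 0.60805208 -0.23655799] mark [458.98245614 186.66666667] [ 0.64070294 -0.25254958] yaw -26.09447953827207 0.03635670328373322
big ((180.3572998046875, 211.6061248779297), (45.63431167602539, 47.29127883911133), 47.77137756347656) [0.59243248 0.20387948] key [170.99275362 198.76086957] [0.60796006 0.21382118] 32.62982552393556 0.01843754756775847 seat d [np.float64(0.07563423988623177), np.float64(0.07838276127575455)]
mid ((317.761962890625, 214.16140747070312), (35.954036712646484, 36.70414733886719), 77.91793823242188) [ 0.58949711 -0.01883509] key [312.43434343 205.2020202 ] [ 0.59858968 -0.01033221] 43.080544159579205 0.01244884806729197 seat d [np.float64(0.057622244069833795), np.float64(0.058824876972771445)]
sm ((187.4969024658203, 326.635498046875), (36.923797607421875, 37.313880920410156), 39.75829315185547) [0.40770877 0.18542969] key [181.28       318.65333333] [0.41979541 0.18982252] 19.973464598669963 0.012860160459516776 seat d [np.float64(0.05944797587797236), np.float64(0.06007633224817758)]
motor [136.93662864 239.39892269] [0.54454902 0.27031645]
steel [ 0.4613593  -0.09518072] eye [ 0.71357465 -0.02621778]
```

View pics/crop.png

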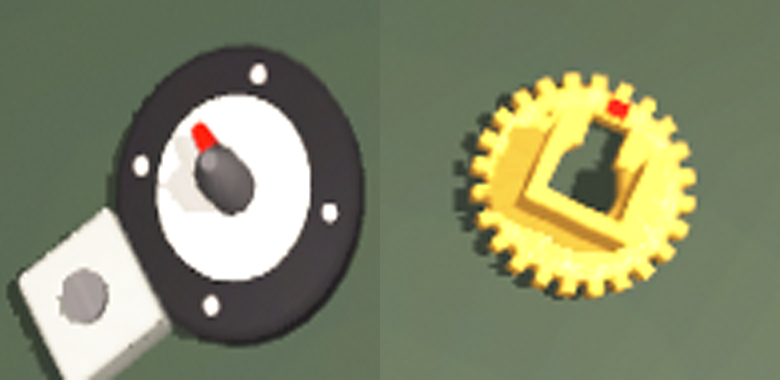

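The crop confirms both. On the left is the largest drive, with its key pointing up-left and the motor box at lower left. On the right is the brass cog with its slot, U collar and red rim mark at (618,108). Next I move above the cog.

```bash
python3 -m crank '[{"dx":0.026,"dy":0.03,"twist":-6,"grip":1},{"dx":0.052,"dy":0.06,"twist":-12,"grip":1},{"dx":0.078,"dy":0.09,"twist":-18,"grip":1},{"dx":0.104,"dy":0.12,"twist":-24,"grip":1},{"dx":0.13,"dy":0.15,"twist":-30,"grip":1}]'
python3 -m crank '[{"dx":0.026,"dy":0.03,"twist":-6,"grip":1},{"dx":0.052,"dy":0.06,"twist":-12,"grip":1},{"dx":0.078,"dy":0.09,"twist":-18,"grip":1},{"dx":0.104,"dy":0.12,"twist":-22,"grip":1},{"dx":0.13,"dy":0.15,"twist":-22,"grip":1}]'
python3 -m crank '[{"dx":0.026,"dy":0.03,"grip":1},{"dx":0.048,"dy":0.06,"grip":1},{"dx":0.056,"dy":0.071,"grip":1},{"dx":0.056,"dy":0.071,"grip":1},{"dx":0.056,"dy":0.071,"grip":1}]'
cat > w.py <<'E'
from h import *
import sys
s=arm.get_state(); im=save('wrist',sys.argv[1]); print(s['t'],s['eef_pos'],np.degrees(s['ee_rot']))
hsv=cv2.cvtColor(im,cv2.COLOR_RGB2HSV)
E
python3 w.py pics/w1.png
```

```text
0.1 [ 0.29205252 -0.60807286  0.22571219] [ 1.79915671e+02 -7.21807602e-03 -1.54349706e+02]invalid input at $[0]: expected keys dx, dy, dz, twist, grip
invalid input at $[0]: expected keys dx, dy, dz, twist, grip
invalid input at $[0]: expected keys dx, dy, dz, twist, grip
```

View pics/w1.png

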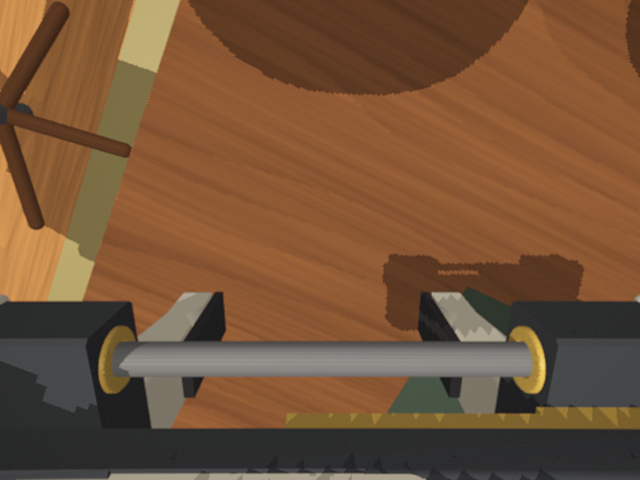

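The moves were refused because every row needs all five keys. The picture is still from the start pose, with the fingers at rows 290-400 and the desk ahead.

```bash
python3 -m crank '[{"dx":0.026,"dy":0.03,"dz":0,"twist":-6,"grip":1},{"dx":0.052,"dy":0.06,"dz":0,"twist":-12,"grip":1},{"dx":0.078,"dy":0.09,"dz":0,"twist":-18,"grip":1},{"dx":0.104,"dy":0.12,"dz":0,"twist":-24,"grip":1},{"dx":0.13,"dy":0.15,"dz":0,"twist":-30,"grip":1}]'
python3 -c "
from h import *
c=arm.get_calibration('wrist');print(np.round(c['tool_from_camera'],3),c['fx'],c['cy'])"
```

```text
t: 0.57
eef_pos: [0.4229, -0.4569, 0.2264]
ee_rot: [3.141, -0.0, 3.06]
force: [0.4, -0.7, -0.0]
width: 0.0879
gripper_force: 0.0
[[ 0.    -0.956 -0.294  0.081]
 [ 1.     0.    -0.     0.   ]
 [ 0.    -0.294  0.956 -0.158]
 [ 0.     0.     0.     1.   ]] 386.12155453575787 244.86547197980943
```

```bash
python3 -m crank '[{"dx":0.026,"dy":0.03,"dz":0,"twist":-6,"grip":1},{"dx":0.052,"dy":0.06,"dz":0,"twist":-12,"grip":1},{"dx":0.078,"dy":0.09,"dz":0,"twist":-18,"grip":1},{"dx":0.104,"dy":0.12,"dz":0,"twist":-22,"grip":1},{"dx":0.13,"dy":0.15,"dz":0,"twist":-22,"grip":1}]'
python3 -m crank '[{"dx":0.026,"dy":0.03,"dz":-0.01,"twist":0,"grip":1},{"dx":0.048,"dy":0.06,"dz":-0.02,"twist":0,"grip":1},{"dx":0.056,"dy":0.071,"dz":-0.03,"twist":0,"grip":1},{"dx":0.056,"dy":0.071,"dz":-0.03,"twist":0,"grip":1},{"dx":0.056,"dy":0.071,"dz":-0.03,"twist":0,"grip":1}]'
cat >> w.py <<'E'
yel=cv2.inRange(hsv,(15,80,70),(35,255,255)); yel[300:]=0
red=cv2.inRange(hsv,(0,150,100),(6,255,255))|cv2.inRange(hsv,(174,150,100),(180,255,255)); red[300:]=0
big=lambda m:max(cv2.findContours(m,cv2.RETR_EXTERNAL,cv2.CHAIN_APPROX_NONE)[0],key=cv2.contourArea)
def mom(c): M=cv2.moments(c); return np.array([M['m10'],M['m01']])/M['m00']
if len(sys.argv)<3:
    (u,r)=cv2.minEnclosingCircle(big(yel)); k=mom(big(red)); p=onz('wrist',*u,.012,s); q=onz('wrist',*k,.012,s)
    print(u,r,p,k,q,'yaw',np.degrees(np.arctan2(*(q-p)[::-1])),np.hypot(*(q-p)))
E
python3 w.py pics/w2.png
```

```text
t: 0.98
eef_pos: [0.5531, -0.3066, 0.2265]
ee_rot: [3.142, -0.0, 2.677]
force: [1.5, -0.6, -1.1]
width: 0.0879
gripper_force: 0.0
t: 1.4
eef_pos: [0.608, -0.2366, 0.1953]
ee_rot: [-3.141, -0.002, 2.684]
force: [0.2, 0.1, 1.2]
width: 0.0874
gripper_force: 0.0
1.4 [ 0.60801825 -0.23660439  0.19534085] [-1.79950498e+02 -1.26471588e-01  1.53759050e+02]
(320.3945617675781, 218.6520538330078) 51.72419357299805 [ 0.60576402 -0.23732701] [584.18671679  93.79197995] [0.60738357 0.00345288] yaw 89.61461992091245 0.2407853421357765
```

View pics/w2.png

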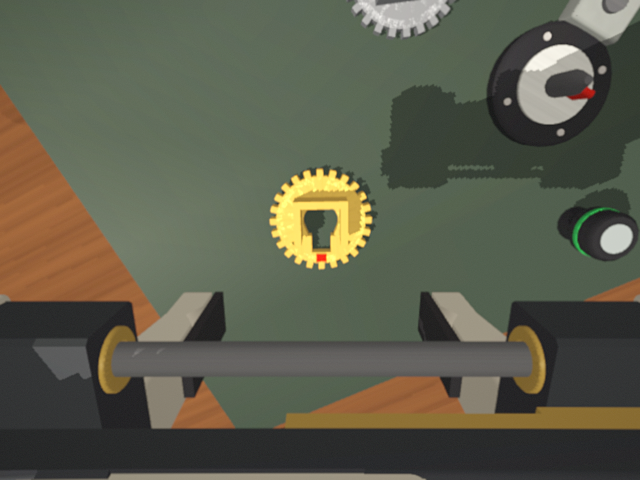

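The wrist view shows the brass cog at (320,219) with its mark at (321,258), centred and about 1° off alignment. The red it measured belonged to the mid-size drive. Next I descend and grip.

```bash
python3 -m crank '[{"dx":-0.001,"dy":-0.0005,"dz":-0.04,"twist":1,"grip":1},{"dx":-0.001,"dy":-0.0005,"dz":-0.08,"twist":1,"grip":1},{"dx":-0.001,"dy":-0.0005,"dz":-0.11,"twist":1,"grip":1},{"dx":-0.001,"dy":-0.0005,"dz":-0.135,"twist":1,"grip":1},{"dx":-0.001,"dy":-0.0005,"dz":-0.15,"twist":1,"grip":1}]'
python3 -m crank '[{"dx":0,"dy":0,"dz":-0.012,"twist":0,"grip":1},{"dx":0,"dy":0,"dz":-0.022,"twist":0,"grip":1},{"dx":0,"dy":0,"dz":-0.029,"twist":0,"grip":1},{"dx":0,"dy":0,"dz":-0.029,"twist":0,"grip":0.5},{"dx":0,"dy":0,"dz":-0.029,"twist":0,"grip":0}]' 25
python3 -m crank '[{"dx":0,"dy":0,"dz":0,"twist":0,"grip":-0.2},{"dx":0,"dy":0,"dz":0,"twist":0,"grip":-0.4},{"dx":0,"dy":0,"dz":0,"twist":0,"grip":-0.4},{"dx":0,"dy":0,"dz":0,"twist":0,"grip":-0.4},{"dx":0,"dy":0,"dz":0,"twist":0,"grip":-0.4}]' 30
```

```text
t: 1.87
eef_pos: [0.605, -0.2392, 0.0441]
ee_rot: [-3.141, -0.003, 2.697]
force: [-0.8, -1.0, -0.2]
width: 0.0875
gripper_force: 0.0
t: 2.28
eef_pos: [0.6076, -0.2383, 0.0181]
ee_rot: [3.141, 0.001, 2.699]
force: [-0.1, 0.2, 0.1]
width: 0.0798
gripper_force: 0.0
t: 2.7
eef_pos: [0.6074, -0.2379, 0.018]
ee_rot: [3.141, 0.001, 2.699]
force: [-0.3, 0.1, -0.9]
width: 0.0463
gripper_force: 0.0
```

```bash
python3 -m crank '[{"dx":0,"dy":0,"dz":0,"twist":0,"grip":-0.6},{"dx":0,"dy":0,"dz":0,"twist":0,"grip":-0.6},{"dx":0,"dy":0,"dz":0,"twist":0,"grip":-0.6},{"dx":0,"dy":0,"dz":0.005,"twist":0,"grip":-0.6},{"dx":0,"dy":0,"dz":0.015,"twist":0,"grip":-0.6}]' 35
python3 -m crank '[{"dx":0,"dy":0,"dz":0.02,"twist":0,"grip":-0.6},{"dx":0,"dy":0,"dz":0.045,"twist":0,"grip":-0.6},{"dx":0,"dy":0,"dz":0.075,"twist":0,"grip":-0.6},{"dx":0,"dy":0,"dz":0.105,"twist":0,"grip":-0.6},{"dx":0,"dy":0,"dz":0.12,"twist":0,"grip":-0.6}]'
```

```text
t: 3.12
eef_pos: [0.6053, -0.2376, 0.0309]
ee_rot: [-3.141, -0.004, 2.699]
force: [0.3, -0.5, -5.0]
width: 0.046
gripper_force: 35.0
t: 3.53
eef_pos: [0.6082, -0.2384, 0.1569]
ee_rot: [3.141, 0.004, 2.7]
force: [0.9, -0.9, -4.1]
width: 0.0459
gripper_force: 35.0
```

The cog is held (46 mm opening at 35 N). Now I move to a viewing pose beyond the drive, so the wrist camera sees the hub past the held cog.

```bash
python3 -m crank '[{"dx":0.005,"dy":0.02,"dz":0.01,"twist":2,"grip":-0.6},{"dx":0.014,"dy":0.055,"dz":0.02,"twist":5,"grip":-0.6},{"dx":0.023,"dy":0.092,"dz":0.03,"twist":8,"grip":-0.6},{"dx":0.032,"dy":0.129,"dz":0.03,"twist":11,"grip":-0.6},{"dx":0.041,"dy":0.166,"dz":0.03,"twist":14,"grip":-0.6}]'
python3 -m crank '[{"dx":0.009,"dy":0.037,"dz":0,"twist":3,"grip":-0.6},{"dx":0.018,"dy":0.074,"dz":0,"twist":6,"grip":-0.6},{"dx":0.027,"dy":0.111,"dz":0,"twist":9,"grip":-0.6},{"dx":0.036,"dy":0.148,"dz":0,"twist":12,"grip":-0.6},{"dx":0.045,"dy":0.185,"dz":0,"twist":15,"grip":-0.6}]'
python3 -m crank '[{"dx":0.009,"dy":0.036,"dz":0,"twist":1,"grip":-0.6},{"dx":0.018,"dy":0.066,"dz":0,"twist":1,"grip":-0.6},{"dx":0.025,"dy":0.09,"dz":0,"twist":1,"grip":-0.6},{"dx":0.027,"dy":0.097,"dz":0,"twist":1,"grip":-0.6},{"dx":0.027,"dy":0.097,"dz":0,"twist":1,"grip":-0.6}]'
python3 w.py pics/w3.png x
```

```text
t: 3.95
eef_pos: [0.6482, -0.0705, 0.1837]
ee_rot: [3.141, 0.001, 2.945]
force: [1.1, -1.1, -4.6]
width: 0.0458
gripper_force: 35.0
t: 4.37
eef_pos: [0.6927, 0.1148, 0.1826]
ee_rot: [-3.142, -0.001, -3.075]
force: [0.7, -0.2, -4.4]
width: 0.0461
gripper_force: 35.0
t: 4.78
eef_pos: [0.7198, 0.2122, 0.1814]
ee_rot: [-3.141, -0.002, -3.058]
force: [-0.9, -1.0, -4.9]
width: 0.0459
gripper_force: 35.0
4.7833 [0.71977577 0.21224739 0.1814261 ] [-1.79978733e+02 -1.04686513e-01 -1.75217222e+02]
```

View pics/w3.png

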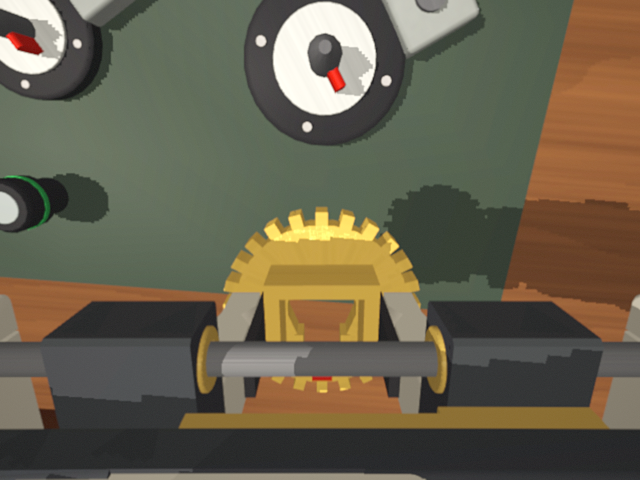

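The wrist view shows the largest drive with its seat centred near (325,58), its hub tip at (324,45), its key at (336,78) and screws at (261,41) and (386,81). The held cog is level, with its mark at (322,378). Next I measure these.

```bash
cat > d.py <<'E'
from h import *
s=arm.get_state(); im=cv2.imread('pics/w3.png'); hsv=cv2.cvtColor(im,cv2.COLOR_BGR2HSV)
big=lambda m:max(cv2.findContours(m,cv2.RETR_EXTERNAL,cv2.CHAIN_APPROX_NONE)[0],key=cv2.contourArea)
def box(m,x0,y0,x1,y1): k=np.zeros_like(m);k[y0:y1,x0:x1]=m[y0:y1,x0:x1];return k
def mom(c): M=cv2.moments(c); return np.array([M['m10'],M['m01']])/M['m00']
w=cv2.inRange(hsv,(0,0,120),(180,60,255)); red=cv2.inRange(hsv,(0,150,90),(6,255,255))|cv2.inRange(hsv,(174,150,90),(180,255,255))
S=[mom(big(box(w,*b))) for b in ((250,28,272,55),(375,70,397,92),(296,116,318,138))]
P=[onz('wrist',*u,.024,s) for u in S]; c=(P[0]+P[1])/2
print('screws',S,'centre',c,'r',[np.hypot(*(p-c)) for p in P],'ang',[np.degrees(np.arctan2(*(p-c)[::-1])) for p in P])
h=cv2.convexHull(big(box(w,268,0,380,118))).reshape(-1,2).astype(float)
X=np.array([onz('wrist',*u,.024,s) for u in h],dtype=np.float32); (ec,ax,an)=cv2.fitEllipse(X*1000); print('seat',ec,ax)
k=mom(big(box(red,315,55,350,100))); kp=onz('wrist',*k,.048,s); print('key',k,kp,[np.degrees(np.arctan2(*(kp-o)[::-1])) for o in (c,np.array(ec)/1000)],'hubtip',onz('wrist',324,45,.076,s))
# held cog in tool axes
y=s['ee_rot'][2]; ex=np.array([np.cos(y),np.sin(y)]); ey=np.array([np.sin(y),-np.cos(y)]); t=np.array(s['eef_pos'][:2])
m=mom(big(box(red,300,360,345,395))); q=onz('wrist',*m,s['eef_pos'][2]-.006,s)-t; print('mark',m,q@ex,q@ey)
for v in (207,216):
  for dz in (.006,.018): q=onz('wrist',321,v,s['eef_pos'][2]-dz,s)-t; print('rim',v,dz,q@ex)
E
python3 d.py
python3 - <<'E'
from h import *   # mark at grasp time, from w2
s=dict(eef_pos=[.60801825,-.23660439,.19534085],ee_rot=np.radians([-179.9505,-.12647,153.759]))
p=onz('wrist',320.4,218.65,.012,s);q=onz('wrist',321.4,257.8,.012,s);print('w2 centre',p,'mark',q,np.hypot(*(q-p)),np.degrees(np.arctan2(*(q-p)[::-1])))
E
```

```text
screws [array([260.45744681,  40.53723404]), array([385.79241517,  80.29540918]), array([306.55405405, 126.33333333])] centre [0.59171015 0.20229902] r [np.float64(0.048568860537570105), np.float64(0.048568860537570105), np.float64(0.04853386918394701)] ang [np.float64(-101.36623941643732), np.float64(78.63376058356268), np.float64(-11.441489630172864)]
seat (591.3892211914062, 202.23092651367188) (76.98050689697266, 77.07242584228516)
key [335.60835133  78.86033117] [0.6060811  0.21150145] [np.float64(32.633449459024625), np.float64(32.25178377153356)] hubtip [0.59070278 0.20192101]
mark [321.5 378. ] -0.037874053508781966 0.0004083800991585983
rim 207 0.006 0.04806503842397742
rim 207 0.018 0.04565319325881901
rim 216 0.006 0.04410543413756093
rim 216 0.018 0.04140340103343714
w2 centre [ 0.60610577 -0.23648051] mark [ 0.64006393 -0.25220786] 0.037423331365821565 -24.850704124662702
```

```bash
python3 -m crank '[{"dx":-0.02,"dy":-0.002,"dz":0,"twist":6,"grip":-0.6},{"dx":-0.05,"dy":-0.004,"dz":0,"twist":12,"grip":-0.6},{"dx":-0.08,"dy":-0.006,"dz":0,"twist":18,"grip":-0.6},{"dx":-0.11,"dy":-0.009,"dz":0,"twist":24,"grip":-0.6},{"dx":-0.128,"dy":-0.01,"dz":0,"twist":28.5,"grip":-0.6}]'
python3 -m crank '[{"dx":0,"dy":0,"dz":-0.02,"twist":0,"grip":-0.6},{"dx":0,"dy":0,"dz":-0.04,"twist":0,"grip":-0.6},{"dx":0,"dy":0,"dz":-0.055,"twist":0,"grip":-0.6},{"dx":0,"dy":0,"dz":-0.055,"twist":0,"grip":-0.6},{"dx":0,"dy":0,"dz":-0.055,"twist":0,"grip":-0.6}]'
python3 -c "
from h import *
s=arm.get_state();print(s['eef_pos'],np.degrees(s['ee_rot']))"
```

```text
t: 5.25
eef_pos: [0.589, 0.1976, 0.1829]
ee_rot: [3.141, -0.001, -2.559]
force: [-0.9, -0.4, -4.4]
width: 0.0457
gripper_force: 35.0
t: 5.67
eef_pos: [0.5917, 0.1985, 0.1275]
ee_rot: [-3.141, -0.002, -2.564]
force: [0.9, -0.2, -4.5]
width: 0.0457
gripper_force: 35.0
[0.59169655 0.1984768  0.12752669] [-1.79984186e+02 -1.03532439e-01 -1.46909334e+02]
```

```bash
python3 -m crank '[{"dx":0,"dy":0.003,"dz":-0.01,"twist":0.2,"grip":-0.6},{"dx":0,"dy":0.003,"dz":-0.02,"twist":0.2,"grip":-0.6},{"dx":0,"dy":0.003,"dz":-0.025,"twist":0.2,"grip":-0.6},{"dx":0,"dy":0.003,"dz":-0.025,"twist":0.2,"grip":-0.6},{"dx":0,"dy":0.003,"dz":-0.025,"twist":0.2,"grip":-0.6}]'
python3 w.py pics/w4.png x; python3 - <<'E'
from h import *
im=cv2.imread('pics/w4.png')[150:450,160:500]; cv2.imwrite('pics/w4c.png',cv2.resize(im,None,fx=1.9,fy=1.9,interpolation=2))
E
```

```text
t: 6.08
eef_pos: [0.592, 0.2029, 0.1021]
ee_rot: [-3.141, -0.001, -2.559]
force: [1.0, -0.1, -3.4]
width: 0.0458
gripper_force: 35.0
6.0833 [0.59204087 0.20286987 0.10208916] [-1.79992138e+02 -6.30518468e-02 -1.46640754e+02]
```

View pics/w4c.png

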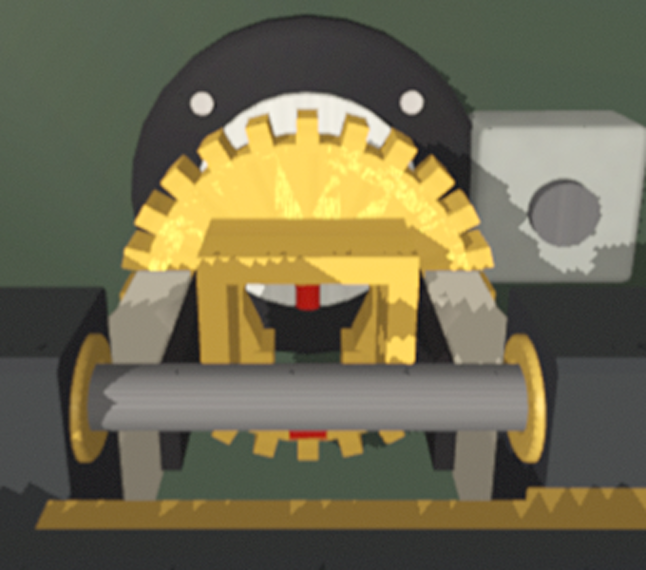

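The crop shows the key at x=307, the slot centred at 307 and the mark at 308. The two screws are level and symmetric, so both yaw and side offset are right. Now I lower the cog.

```bash
python3 -m crank '[{"dx":0,"dy":0,"dz":-0.008,"twist":0,"grip":-0.6},{"dx":0,"dy":0,"dz":-0.018,"twist":0,"grip":-0.6},{"dx":0,"dy":0,"dz":-0.028,"twist":0,"grip":-0.6},{"dx":0,"dy":0,"dz":-0.036,"twist":0,"grip":-0.6},{"dx":0,"dy":0,"dz":-0.036,"twist":0,"grip":-0.6}]'
python3 -m crank '[{"dx":0,"dy":0,"dz":-0.006,"twist":0,"grip":-0.6},{"dx":0,"dy":0,"dz":-0.011,"twist":0,"grip":-0.6},{"dx":0,"dy":0,"dz":-0.016,"twist":0,"grip":-0.6},{"dx":0,"dy":0,"dz":-0.019,"twist":0,"grip":-0.6},{"dx":0,"dy":0,"dz":-0.019,"twist":0,"grip":-0.6}]'
```

```text
t: 6.55
eef_pos: [0.5908, 0.2022, 0.0638]
ee_rot: [3.141, -0.004, -2.56]
force: [-0.2, -0.4, -5.4]
width: 0.0456
gripper_force: 35.0
t: 6.97
eef_pos: [0.5918, 0.2028, 0.0467]
ee_rot: [3.142, -0.001, -2.56]
force: [-1.4, -0.5, -4.3]
width: 0.0458
gripper_force: 35.0
```

```bash
python3 -m crank '[{"dx":0,"dy":0,"dz":-0.001,"twist":0,"grip":-0.6},{"dx":0,"dy":0,"dz":-0.002,"twist":0,"grip":-0.6},{"dx":0,"dy":0,"dz":-0.003,"twist":0,"grip":-0.6},{"dx":0,"dy":0,"dz":-0.004,"twist":0,"grip":-0.6},{"dx":0,"dy":0,"dz":-0.004,"twist":0,"grip":-0.6}]'
```

```text
t: 7.38
eef_pos: [0.5922, 0.2031, 0.0435]
ee_rot: [3.142, -0.0, -2.559]
force: [-0.2, -0.1, -4.9]
width: 0.0457
gripper_force: 35.0
```

```bash
python3 -m crank '[{"dx":0,"dy":0,"dz":-0.0005,"twist":0,"grip":-0.6},{"dx":0,"dy":0,"dz":-0.001,"twist":0,"grip":-0.6},{"dx":0,"dy":0,"dz":-0.0015,"twist":0,"grip":-0.6},{"dx":0,"dy":0,"dz":-0.0015,"twist":0,"grip":-0.6},{"dx":0,"dy":0,"dz":-0.0015,"twist":0,"grip":-0.6}]'
```

```text
t: 7.8
eef_pos: [0.5922, 0.2031, 0.042]
ee_rot: [3.142, -0.0, -2.559]
force: [1.0, 0.1, -4.1]
width: 0.0455
gripper_force: 35.0
```

```bash
python3 -m crank '[{"dx":0,"dy":0,"dz":-0.0005,"twist":0,"grip":-0.6},{"dx":0,"dy":0,"dz":-0.001,"twist":0,"grip":-0.6},{"dx":0,"dy":0,"dz":-0.001,"twist":0,"grip":-0.6},{"dx":0,"dy":0,"dz":-0.001,"twist":0,"grip":-0.6},{"dx":0,"dy":0,"dz":-0.001,"twist":0,"grip":-0.6}]'
```

```text
t: 8.22
eef_pos: [0.5923, 0.2031, 0.0419]
ee_rot: [-3.141, 0.001, -2.559]
force: [-5.1, -0.6, 5.7]
width: 0.0457
gripper_force: 35.0
```

Contact at z 0.0419, which is the expected seated height. Now I let go and rise.

```bash
python3 -m crank '[{"dx":0,"dy":0,"dz":0,"twist":0,"grip":0.06},{"dx":0,"dy":0,"dz":0,"twist":0,"grip":0.15},{"dx":0,"dy":0,"dz":0,"twist":0,"grip":0.3},{"dx":0,"dy":0,"dz":0,"twist":0,"grip":0.5},{"dx":0,"dy":0,"dz":0,"twist":0,"grip":0.5}]' 5
python3 -m crank '[{"dx":0,"dy":0,"dz":0,"twist":0,"grip":0.5},{"dx":0,"dy":0,"dz":0.01,"twist":0,"grip":0.5},{"dx":0,"dy":0,"dz":0.03,"twist":0,"grip":0.5},{"dx":0,"dy":0,"dz":0.06,"twist":0,"grip":0.5},{"dx":0,"dy":0,"dz":0.09,"twist":0,"grip":0.5}]'
python3 -m crank '[{"dx":0.02,"dy":0.01,"dz":0.03,"twist":0,"grip":0.5},{"dx":0.04,"dy":0.02,"dz":0.06,"twist":0,"grip":0.5},{"dx":0.05,"dy":0.03,"dz":0.08,"twist":0,"grip":0.5},{"dx":0.05,"dy":0.03,"dz":0.08,"twist":0,"grip":0.5},{"dx":0.05,"dy":0.03,"dz":0.08,"twist":0,"grip":0.5}]'
python3 w.py pics/w5.png x; python3 -c "
from h import *
a=save('scene','pics/s2.png')[130:330,300:560]; w=cv2.imread('pics/w5.png')[0:300,100:540]
cv2.imwrite('pics/f.png',np.hstack([cv2.resize(a[...,::-1],(390,300),interpolation=2),w[:,30:430]]))"
```

```text
t: 8.63
eef_pos: [0.5924, 0.2031, 0.041]
ee_rot: [-3.142, 0.0, -2.559]
force: [-0.5, -0.0, -0.2]
width: 0.0633
gripper_force: 0.0
t: 9.05
eef_pos: [0.5918, 0.2027, 0.1321]
ee_rot: [-3.141, -0.002, -2.559]
force: [-0.1, 1.2, 0.6]
width: 0.0655
gripper_force: 0.0
t: 9.47
eef_pos: [0.643, 0.2337, 0.2128]
ee_rot: [3.141, 0.003, -2.559]
force: [0.5, -0.3, -0.1]
width: 0.0662
gripper_force: 0.0
9.4667 [0.64299007 0.23366662 0.21280031] [ 1.79992921e+02  1.60480414e-01 -1.46641771e+02]
```

View pics/f.png

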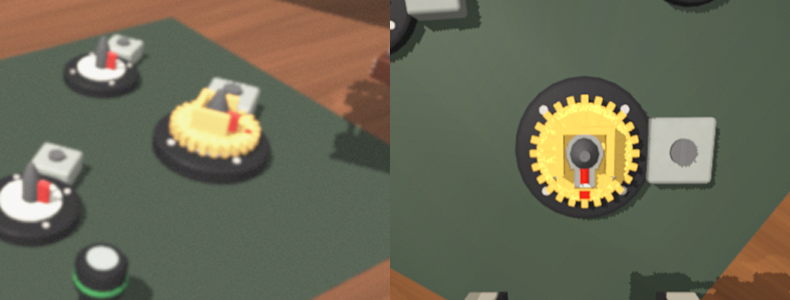

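The cog sits flat on the largest drive, with the hub through its bore, the key in its slot at (585,177) and the red mark in line at (585,195). The gripper is clear.

```bash
python3 -c "
from station import arm
print(arm.job_done())"
```

```text
the job is handed in; nothing more can be done
None
```

The brass cog is fitted flat and fully home on the largest drive's flange, with its slot on the red key; the gripper let go and is clear, the steel cog and eyepiece were not touched, and the job was handed in at about 9.5 s.

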